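# Photograph the dish: three keys in order

## Robot

A 6-joint arm with a two-finger parallel gripper is mounted at the origin on the work surface. World frame = base frame: x ahead of the robot, y to its left, z up, the work surface at z = 0. Lengths are in mm, angles in rad, forces in N, time in s.
With the tool pointing down it reaches from about 275 to 750 mm from the base axis. Payload 10.2 kg.
Tool frame: the origin (TCP) lies at the very end of the fingers, on their centre line; the grasp point (between the pads) lies 19 mm behind it; x points along the fingers, y is the direction in which the jaws open and shut, and the axes are right-handed (so a half turn about x gives the same grasp; the last joint's range is limited). The gripper opens to 85 mm and grips with 20 to 120 N. Pads are 22 mm wide; open, the fingers measure 114 mm over their backs; the gripper's body (76 mm by 85 mm) begins 54 mm behind the grasp point. The pads swing forward as they close: fully open they stand 13 mm farther back than shut.
Start: joints at [0.981, 0.313, 1.498, -0, 1.331, -0.223], TCP at [188.294, 490.078, 231.294] pointing down, gripper open.
Joint ranges: [-2.94, 2.94], [-0.97, 2.17], [0.19, 2.56], [-1.23, 4.37], [0.02, 3.11], [-2.88, 2.88]. Speed limits (rad/s): [2.39, 2.39, 3.01, 3.14, 3.14, 3.14].

## Interface

Orientations are given as a unit quaternion [w, x, y, z].
In Python, from rig import ctrl, viewer, order gives the robot as it stands. The module is installed in compiled form; this text tells all that it offers.
- The arm moves only by the tool carry_out, never from a script. Its argument "deltas" is a list of rows, each a list of 7 numbers: the gripper command: -1 is fully open, 1 is shut, values between are in proportion, then the shift along the tool's x, y, z in mm, then the turn, a rotation vector about the tool's x, y, z in degrees. A call has exactly 5 rows; each row is the pose to reach, as a shift and turn from the pose commanded when the call began, along the tool's axes at that moment; what a row does not reach only later rows make up. A row lasts 1/8 s, in which the tool goes at most 62.5 mm and 10.7 degrees, less where a joint would pass 70% of its speed; a pose out of reach is approached as far as the arm can. A call with a gripper value outside its range is refused whole. The fingers move at their own pace and stop on an object; "newtons" is the grip in N (left out, the last holds). Time passes only in rows, so rows that repeat a pose let the fingers close, or fill a call up. It gives the time, the measured TCP pose, the force and the opening at its end, in the units of the state.
- ctrl.sense(): the state, without advancing time (a new reading comes with each control period).
- viewer.capture(name): name is "scene" or "top" or "wrist"; returns the picture (400x640x3 uint8, red, green, blue); there is no depth.
- viewer.calibration(name): a dict with "fx", "fy", "cx", "cy" (pixels), "xyz" and "attitude" of the camera in the world; the wrist camera has in their place "T_tool_cam" (4x4, takes a point from camera to tool coordinates, whose origin is the TCP and whose axes are the tool frame's). Camera axes: x right, y down, z forward; pixel columns grow to the right and rows downward; lengths in mm; the calibration is good to about 2 mm. The wrist camera is an equidistant fisheye: a pixel r from the principal point sees the ray r / f radians off the axis. A picture is of the moment at which its call begins: read the wrist's pose just before it. calibration takes no time and is no camera call.
- order.finish_job(): hands the job in, once; it reports no verdict.
The state is a dict: "time_s": time; "joints": joint angles; "dq": joint speeds; "tau": joint torques, N m; "eef_pos": TCP position; "ee_rot": TCP orientation; "force": force on the tool from outside, world axes, zero at the start; "wrist_torque": the same for the moment, N m; "grip_width": opening from 0.0 (shut) to 1.0 (fully open).
Only numpy, scipy, OpenCV 4.12 (cv2) and the standard library are available. Lean on these libraries where they do the work, as an engineer would, in place of code of your own. Each camera call takes 0.05 s, during which the arm holds its last target. There are 200 camera calls.

## Task

Take and save the microscope picture from the bench's four key pods: press the yellow key (lamp) fully home (it stays down), then the blue key (picture), then the green key (save), each gently from above. Leave the pods where they stand, do not pick anything up, and do not touch the pod with the red key or the other things on the bench; finish clear of everything.

Things in the scene. Friction and masses are not known exactly. Their poses are not given: they have to be found in the camera images.
- lamp_pod: key pod with the yellow key (switches on the microscope's lamp): loose white plastic box on rubber feet, 64 x 64 mm, 26 mm high, about 0.45 kg; origin at the centre of its underside, on the bench; z up. The round key stands in the middle of its top. It stands upright; its key is only to be pressed, the pod not moved.
- lamp_key_top (a point): centre of the top face of the yellow key, a flat round disc 32 mm across that stands 14 mm proud of its pod (40 mm above the bench when up); the top is a rubber cap that gives 1 mm per 3 N (4 mm at most) and springs back; the point goes down with the key
- lamp_key (a joint): how far the yellow key is pushed down, m: 0 = up (so at the start), 0.008 = at its stop. It moves straight down against about 3 N of friction, has no return spring and stays where it is left (the rubber cap on it gives way by about 1 mm more while it is pushed); it counts as pressed beyond 0.006
- shutter_pod: key pod with the blue key (takes the picture): loose white plastic box on rubber feet, 64 x 64 mm, 26 mm high, about 0.45 kg; origin at the centre of its underside, on the bench; z up. The round key stands in the middle of its top. It stands upright; its key is only to be pressed, the pod not moved.
- shutter_key_top (a point): centre of the top face of the blue key, a flat round disc 32 mm across that stands 14 mm proud of its pod (40 mm above the bench when up); the top is a rubber cap that gives 1 mm per 3 N (4 mm at most) and springs back; the point goes down with the key
- shutter_key (a joint): how far the blue key is pushed down, m: 0 = up (so at the start), 0.008 = at its stop. It moves straight down against about 3 N of friction, has no return spring and stays where it is left (the rubber cap on it gives way by about 1 mm more while it is pushed); it counts as pressed beyond 0.006
- save_pod: key pod with the green key (saves the picture): loose white plastic box on rubber feet, 64 x 64 mm, 26 mm high, about 0.45 kg; origin at the centre of its underside, on the bench; z up. The round key stands in the middle of its top. It stands upright; its key is only to be pressed, the pod not moved.
- save_key_top (a point): centre of the top face of the green key, a flat round disc 32 mm across that stands 14 mm proud of its pod (40 mm above the bench when up); the top is a rubber cap that gives 1 mm per 3 N (4 mm at most) and springs back; the point goes down with the key
- save_key (a joint): how far the green key is pushed down, m: 0 = up (so at the start), 0.008 = at its stop. It moves straight down against about 3 N of friction, has no return spring and stays where it is left (the rubber cap on it gives way by about 1 mm more while it is pushed); it counts as pressed beyond 0.006
- delete_pod: key pod with the red key (deletes the picture; to be left alone): loose white plastic box on rubber feet, 64 x 64 mm, 26 mm high, about 0.45 kg; origin at the centre of its underside, on the bench; z up. The round key stands in the middle of its top. It stands upright, and is not to be touched.
- delete_key_top (a point): centre of the top face of the red key, a flat round disc 32 mm across that stands 14 mm proud of its pod (40 mm above the bench when up); the top is a rubber cap that gives 1 mm per 3 N (4 mm at most) and springs back; the point goes down with the key
- delete_key (a joint): how far the red key is pushed down, m: 0 = up (so at the start), 0.008 = at its stop. It moves straight down against about 3 N of friction, has no return spring and stays where it is left (the rubber cap on it gives way by about 1 mm more while it is pushed); it counts as pressed beyond 0.006
- dish: bystander: closed glass culture dish, round, 90 mm across, 16 mm high, loose; origin at the centre of its underside
- jar: bystander: small specimen jar with orange cap, 42 mm across, 62 mm high, loose; origin at the centre of its underside
- slide_box: bystander: grey slide box with clear lid, 36 x 84 mm (long side along its y), 27 mm high, loose; origin at the centre of its underside
- forceps: bystander: steel forceps lying flat, about 125 mm long along its x, 20 mm wide, 7 mm high, loose; origin on the bench near its middle
Not all that is in view belongs to the job. Leave any purple look-alike of the lamp_pod alone. Leave any purple or turquoise look-alike of the save_pod alone.

How it is judged (in metres and radians):
On the way, in this order (a step that is already met when the one before it is completed fails the run):
1. the yellow key is pressed (value of joint lamp_key above 0.006 m), for 0.1 s.
2. the blue key is pressed (value of joint shutter_key above 0.006 m), for 0.1 s.
3. the green key is pressed (value of joint save_key above 0.006 m), for 0.1 s.
At the end, for the whole second after the job is handed in: The yellow, blue and green keys are down by more than 6 mm of their 8 mm, the red key is up (less than 1 mm down), the four pods stand level (within 0.1 rad), at rest and within 15 mm of where they stood, and the dish, jar, slide box and forceps lie within 15 mm of where they were (value of joint each of lamp_key, shutter_key, save_key above 0.006 m and value of joint delete_key below 0.001 m and distance of each of lamp_pod, shutter_pod, save_pod, delete_pod, dish, jar, slide_box, forceps from where it was at the start of the episode below 0.015 m and angle between each of lamp_pod, shutter_pod, save_pod, delete_pod's own z axis and vertical below 0.1 rad and linear speed of each of lamp_pod, shutter_pod, save_pod, delete_pod below 0.02 m/s); the robot touches nothing.
It fails at once if a key goes down more than 3 mm before the one ahead of it (yellow, blue, green) is pressed 6 mm ((value of joint shutter_key above 0.003 m and value of joint lamp_key below 0.006 m) or (value of joint save_key above 0.003 m and value of joint shutter_key below 0.006 m)).
It fails at once if the pod with the red key is touched (more than 0.5 N) (contact force between any of the fingers, the arm and delete_pod above 0.5 N).
It fails at once if a pod or its key is pushed with more than 25 N (contact force between any of the fingers, the arm and lamp_pod above 25 N or contact force between any of the fingers, the arm and shutter_pod above 25 N or contact force between any of the fingers, the arm and save_pod above 25 N).
It fails at once if a pod is lifted 8 mm, or moved more than 15 mm (height (world z) of any of lamp_pod, shutter_pod, save_pod, delete_pod above 0.008 m or distance of any of lamp_pod, shutter_pod, save_pod, delete_pod from where it was at the start of the episode above 0.015 m).
It fails at once if a bystander (dish, jar, slide box, forceps) is moved more than 15 mm or touched with more than 2 N (distance of any of dish, jar, slide_box, forceps from where it was at the start of the episode above 0.015 m or contact force between any of the fingers, the arm and dish above 2 N or contact force between any of the fingers, the arm and jar above 2 N or contact force between any of the fingers, the arm and slide_box above 2 N or contact force between any of the fingers, the arm and forceps above 2 N).
It also fails if it takes over 51 s, if anything falls off the work surface, if the arm or the gripper's body presses on something with over 40 N, if the wrist force passes 120 N, or if a joint passes its speed limit or range.

## Working session

There is one attempt and no reset: what is moved stays moved. The work goes in short steps, Python scripts to look and compute and a tool call to move; the robot and the scene stay as the last step left them, time stands still between calls to the robot, and variables do not carry over. Pictures are saved under pics/ and viewed, about 8 in all and at most 12, crops included, and the job is handed in when it is done.

Besides the shell and the picture viewer there is one more tool, called after ">>>" as name(argument=value, ...) on one line, values as JSON. carry_out: Moves the arm, as the interface text tells. Its arguments: {"type":"object","properties":{"deltas":{"type":"array"},"newtons":{"type":"number"}},"required":["deltas"]}

```bash
mkdir -p pics
python3 - <<'E'
from rig import ctrl, viewer
import cv2
s=ctrl.sense();print(s)
for n in("top","scene"):
    c=viewer.calibration(n);print(n,c)
    cv2.imwrite(f"pics/{n}0.png",viewer.capture(n)[:,:,::-1])
print(viewer.calibration("wrist"))
E
```

```text
{'time_s': 0.0, 'joints': array([ 9.80629952e-01,  3.13433393e-01,  1.49843928e+00,  1.70031299e-05,
        1.33098650e+00, -2.23407983e-01]), 'dq': array([-0.00020511,  0.00117252, -0.00052353, -0.00075888, -0.00178246,
       -0.00140624]), 'tau': array([ 1.81959625e-03, -4.12274730e+01, -2.59742421e+01, -1.15153121e-04,
        4.14130365e-03,  5.86075930e-05]), 'eef_pos': array([188.12671819, 489.86397991, 230.74274409]), 'ee_rot': array([ 0.69506786,  0.1285356 ,  0.69543292, -0.12935346]), 'force': array([ 0.52962943,  1.0138096 , -0.49303655]), 'wrist_torque': array([-0.00588717,  0.0453141 , -0.02872495]), 'grip_width': 1.0033069498791616}
top {'fx': 391.0356308088052, 'fy': 391.0356308088052, 'cx': 317.59757801028377, 'cy': 201.06784910740367, 'xyz': array([443.14792267, -52.50176335, 979.62509831]), 'attitude': array([-0.03836896,  0.70706104, -0.70579455,  0.02113221])}
scene {'fx': 395.4684870271415, 'fy': 395.4684870271415, 'cx': 322.35152983082764, 'cy': 198.15655798903802, 'xyz': array([ 842.52774834, -476.21332519,  608.46230521]), 'attitude': array([-0.34894474,  0.87988353,  0.30288619, -0.11091665])}
{'fx': 309.70691628693146, 'fy': 309.70691628693146, 'cx': 319.17537448040866, 'cy': 203.5292372095152, 'T_tool_cam': array([[-6.07338168e-04, -3.16162886e-01,  9.48704728e-01,
        -1.43362561e+02],
       [ 9.99999456e-01, -9.96843940e-04,  3.07970195e-04,
        -1.59414622e-01],
       [ 8.48341813e-04,  9.48704399e-01,  3.16163319e-01,
        -8.20819286e+01],
       [ 0.00000000e+00,  0.00000000e+00,  0.00000000e+00,
         1.00000000e+00]])}
```

View pics/top0.png

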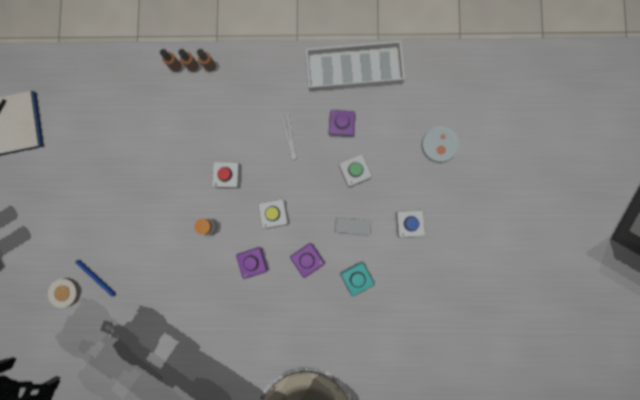

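View pics/scene0.png

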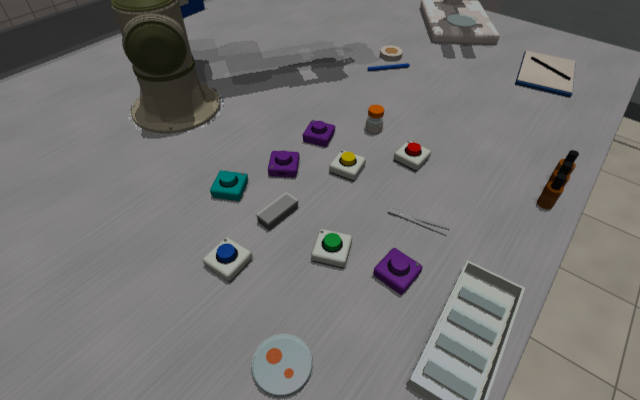

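Top view: yellow key (272,213), blue (411,224), green (356,169), red (225,174), jar (204,227), slide box (352,226). In the scene view yellow is at (348,159), blue (227,253) and green (332,242).

```bash
cat > h.py <<'E'
from rig import ctrl, viewer
import cv2, numpy as np
from scipy.spatial.transform import Rotation as R
q=lambda a:R.from_quat(np.roll(a,-1)).as_matrix()
HUE={'yellow':(24,34),'blue':(105,120),'green':(50,75),'red':(0,4)}
def blob(im,k,near,rad=18):
    h=cv2.cvtColor(im,cv2.COLOR_RGB2HSV); lo,hi=HUE[k]
    m=cv2.inRange(h,(lo,100,60),(hi,255,255)); mm=np.zeros_like(m); cv2.circle(mm,tuple(map(int,near)),rad,255,-1); m&=mm
    n,l,s,c=cv2.connectedComponentsWithStats(m)
    i=1+np.argmax(s[1:,4]); return c[i],s[i]
def plane(name,uv,z):
    c=viewer.calibration(name); d=q(c['attitude'])@np.array([(uv[0]-c['cx'])/c['fx'],(uv[1]-c['cy'])/c['fy'],1])
    o=c['xyz']; return o+d*(z-o[2])/d[2]
def wpose(): s=ctrl.sense(); return s,s['eef_pos'],q(s['ee_rot'])
def wproj(X,p,M):
    c=viewer.calibration('wrist'); T=c['T_tool_cam']; x=np.linalg.inv(T)@np.r_[M.T@(X-p),1]; x=x[:3]
    r=np.hypot(*x[:2]); t=np.arctan2(r,x[2]); return np.array([c['cx'],c['cy']])+c['fx']*t*x[:2]/r
def wplane(uv,z,p,M):
    c=viewer.calibration('wrist'); T=c['T_tool_cam']; a=(np.array(uv)-[c['cx'],c['cy']])/c['fx']; t=np.linalg.norm(a)
    d=M@T[:3,:3]@np.r_[np.sin(t)*a/t,np.cos(t)]; o=p+M@T[:3,3]; return o+d*(z-o[2])/d[2]
E
python3 - <<'E'
from h import *
N={'top':dict(yellow=(272,213),blue=(411,224),green=(356,169),red=(225,174)),'scene':dict(yellow=(348,159),blue=(227,253),green=(332,242),red=(414,149))}
for n in N:
    im=cv2.imread(f'pics/{n}0.png')[:,:,::-1].copy()
    for k in N[n]:
        try:
            c,s=blob(im,k,N[n][k]); print(n,k,c.round(1),s,plane(n,c,38).round(1))
        except Exception as e: print(n,k,e)
for l,uv,z in (('jar',(204,227),62),('slide',(352,226),27),('dish',(441,144),10),('forceps',(290,136),5),('purple',(251,262),40),('purple',(307,260),40)): print(l,plane('top',uv,z).round(0))
s,p,M=wpose(); print(M.round(3))
E
```

```text
top yellow [271.9 213. ] [266 207  13  13 124] [493.5  81.1  38. ]
top blue [411.5 223.4] [406 218  12  12 120] [ 469.1 -254.2   38. ]
top green attempt to get argmax of an empty sequence
top red [224.  173.5] [218 168  13  12 127] [590.2 199.9  38. ]
scene yellow [347.6 157.8] [341 152  14  13 157] [495.4  79.5  38. ]
scene blue [225.3 250.6] [217 244  18  15 207] [ 469.3 -254.5   38. ]
scene green [332.  239.6] [324 233  17  14 191] [ 601.3 -119.8   38. ]
scene red [413.7 147.5] [407 142  14  13 127] [591.6 201.4  38. ]
jar [459. 238.  62.]
slide [ 463. -113.   27.]
dish [ 668. -337.   10.]
forceps [691.  42.   5.]
purple [376. 129.  40.]
purple [381.  -5.  40.]
[[-0.001  0.359  0.933]
 [-0.001  0.933 -0.359]
 [-1.    -0.001 -0.   ]]
```

>>> carry_out(deltas=[[1,0,-27,43,0,0,0],[1,0,-54,86,0,0,0],[1,0,-81,130,0,0,0],[1,0,-108,173,0,0,0],[1,0,-136,216,0,0,0]], newtons=40)

```text
time_s: 0.72
eef_pos: [341.8, 284.2, 231.2]
ee_rot: [0.695, 0.129, 0.695, -0.129]
force: [0.6, 0.4, 0.9]
grip_width: -0.001
```

>>> carry_out(deltas=[[1,10,-27,43,0,0,0],[1,30,-54,86,0,0,0],[1,60,-81,130,0,0,0],[1,100,-108,173,0,0,0],[1,130,-136,216,0,0,0]])

```text
time_s: 1.35
eef_pos: [494.4, 79.9, 99.8]
ee_rot: [0.695, 0.129, 0.696, -0.129]
force: [1.1, 1.4, 0.5]
grip_width: -0.0
```

>>> carry_out(deltas=[[1,0,0,0,0,0,0],[1,0,0,0,0,0,0],[1,0,0,0,0,0,0],[1,0,0,0,0,0,0],[1,0,0,0,0,0,0]])

```text
time_s: 1.98
eef_pos: [494.0, 81.7, 101.7]
ee_rot: [0.696, 0.129, 0.695, -0.129]
force: [-0.5, 0.0, -0.0]
grip_width: -0.002
```

Run:
```python
from h import *
s,p,M=wpose(); im=viewer.capture('wrist'); cv2.imwrite('pics/w1.png',im[:,:,::-1])
print(p,s['force'],s['grip_width'],M.round(3)); X=np.array([494.,81,40]); uv=wproj(X,p,M); print(uv)
c,b=blob(im,'yellow',uv,60); print(c,b,wplane(c,40,p,M)); print('tcp proj',wproj(p,p,M))
```

```text
[493.95779833  81.68393861 101.68764129] [-0.50056299  0.02491599 -0.04953333] -0.002145282454909249 [[ 0.001  0.358  0.934]
 [-0.     0.934 -0.358]
 [-1.     0.     0.001]]
[318.43025051 222.14172712]
[320.63385269 217.38739377] [ 299  194   44   46 1412] [491.16952349  83.76410455  40.        ]
tcp proj [319.44135843 264.94434918]
```

View pics/w1.png

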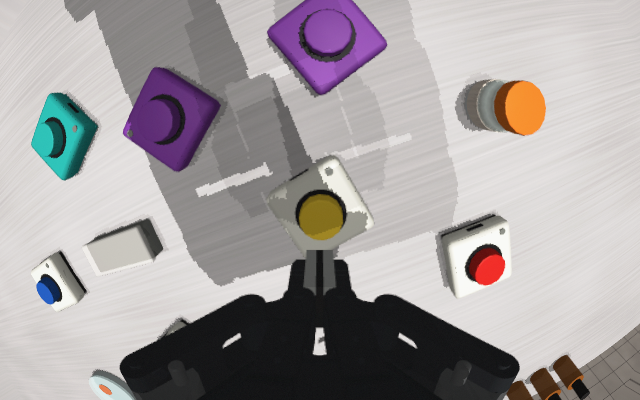

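Wrist view: yellow key at (320,217), right in front of the closed fingertips. The centre agrees with the first estimate to about 3 mm. Now going down slowly.

>>> carry_out(deltas=[[1,12,0,-1,0,0,0],[1,28,0,-2,0,0,0],[1,42,0,-2,0,0,0],[1,52,0,-2,0,0,0],[1,57,0,-2,0,0,0]])

```text
time_s: 2.65
eef_pos: [492.0, 81.9, 43.6]
ee_rot: [0.695, 0.129, 0.695, -0.129]
force: [-0.4, 0.6, 0.3]
grip_width: -0.004
```

>>> carry_out(deltas=[[1,2,0,0,0,0,0],[1,4,0,0,0,0,0],[1,6,0,0,0,0,0],[1,8,0,0,0,0,0],[1,8,0,0,0,0,0]])

```text
time_s: 3.28
eef_pos: [492.4, 81.9, 36.4]
ee_rot: [0.695, 0.129, 0.695, -0.129]
force: [0.9, 1.3, 2.7]
grip_width: -0.006
```

Contact at about 3 N, and the key is sliding. Next, down to about 30.5.

>>> carry_out(deltas=[[1,1,0,0,0,0,0],[1,2,0,0,0,0,0],[1,3,0,0,0,0,0],[1,4,0,0,0,0,0],[1,5,0,0,0,0,0]])

```text
time_s: 3.9
eef_pos: [492.3, 81.9, 31.3]
ee_rot: [0.695, 0.129, 0.695, -0.129]
force: [1.4, 0.7, 2.1]
grip_width: 0.003
```

>>> carry_out(deltas=[[1,0.5,0,0,0,0,0],[1,0.5,0,0,0,0,0],[1,1,0,0,0,0,0],[1,1,0,0,0,0,0],[1,1,0,0,0,0,0]])

```text
time_s: 4.53
eef_pos: [492.3, 81.9, 30.4]
ee_rot: [0.695, 0.129, 0.695, -0.129]
force: [1.7, 0.3, 5.3]
grip_width: -0.001
```

>>> carry_out(deltas=[[1,0.5,0,0,0,0,0],[1,1,0,0,0,0,0],[1,1,0,0,0,0,0],[1,1,0,0,0,0,0],[1,1,0,0,0,0,0]])

```text
time_s: 5.15
eef_pos: [492.3, 81.9, 29.6]
ee_rot: [0.695, 0.129, 0.695, -0.129]
force: [1.6, -0.3, 7.8]
grip_width: -0.001
```

>>> carry_out(deltas=[[1,-5,0,0,0,0,0],[1,-15,0,0,0,0,0],[1,-35,0,0,0,0,0],[1,-55,0,0,0,0,0],[1,-72,0,0,0,0,0]])

```text
time_s: 5.78
eef_pos: [491.7, 82.0, 102.1]
ee_rot: [0.695, 0.129, 0.696, -0.129]
force: [0.2, 0.5, 0.4]
grip_width: -0.005
```

>>> carry_out(deltas=[[1,0,-30,9,0,0,0],[1,0,-62,19,0,0,0],[1,0,-95,29,0,0,0],[1,0,-128,40,0,0,0],[1,0,-161,50,0,0,0]])

```text
time_s: 6.4
eef_pos: [480.5, -87.1, 101.4]
ee_rot: [0.695, 0.129, 0.696, -0.129]
force: [0.3, 0.0, -0.7]
grip_width: 0.003
```

>>> carry_out(deltas=[[1,0,-40,12,0,0,0],[1,0,-80,25,0,0,0],[1,0,-120,37,0,0,0],[1,0,-150,46,0,0,0],[1,0,-161,50,0,0,0]])

```text
time_s: 7.02
eef_pos: [469.5, -255.4, 101.3]
ee_rot: [0.695, 0.13, 0.695, -0.129]
force: [0.0, 0.3, -0.7]
grip_width: 0.004
```

Run:
```python
from h import *
s,p,M=wpose(); im=viewer.capture('wrist'); cv2.imwrite('pics/w2.png',im[:,:,::-1])
print(p,M.round(3)); X=np.array([469,-254.,40]); uv=wproj(X,p,M); print(uv)
c,b=blob(im,'blue',uv,60); print(c,b,wplane(c,40,p,M))
```

```text
[ 469.47006171 -255.44656687  101.2641729 ] [[-0.001  0.36   0.933]
 [ 0.001  0.933 -0.36 ]
 [-1.     0.    -0.001]]
[320.95564349 220.86437683]
[320.08678756 218.22992228] [ 299  196   43   45 1544] [ 466.90432084 -253.85291899   40.        ]
```

View pics/w2.png

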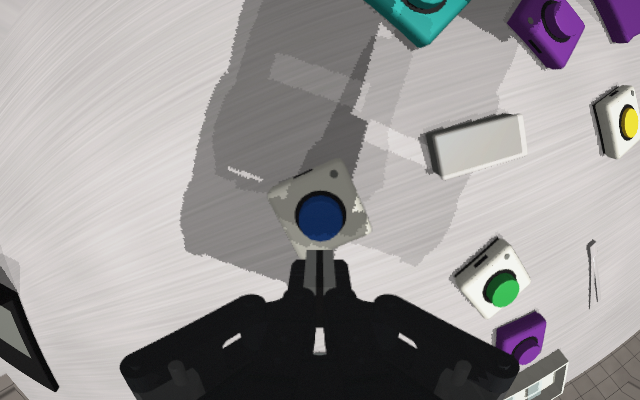

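The blue key is at (320,217) in front of the fingertips. Yellow, at (630,122), looks pushed in.

>>> carry_out(deltas=[[1,12,1,-1,0,0,0],[1,28,1,-2,0,0,0],[1,42,1,-2,0,0,0],[1,52,1,-2,0,0,0],[1,57,1,-2,0,0,0]])

```text
time_s: 7.7
eef_pos: [468.4, -252.6, 43.5]
ee_rot: [0.695, 0.129, 0.695, -0.129]
force: [0.5, 0.2, 0.6]
grip_width: -0.003
```

>>> carry_out(deltas=[[1,2,0,0,0,0,0],[1,4,0,0,0,0,0],[1,6,0,0,0,0,0],[1,8,0,0,0,0,0],[1,8,0,0,0,0,0]])

```text
time_s: 8.32
eef_pos: [468.7, -253.0, 36.4]
ee_rot: [0.695, 0.129, 0.695, -0.129]
force: [0.5, -0.8, 2.2]
grip_width: -0.005
```

>>> carry_out(deltas=[[1,1,0,0,0,0,0],[1,2,0,0,0,0,0],[1,3,0,0,0,0,0],[1,4,0,0,0,0,0],[1,5,0,0,0,0,0]])

```text
time_s: 8.95
eef_pos: [468.6, -253.0, 31.3]
ee_rot: [0.695, 0.129, 0.695, -0.129]
force: [1.6, -1.4, 3.1]
grip_width: -0.006
```

>>> carry_out(deltas=[[1,0.5,0,0,0,0,0],[1,0.5,0,0,0,0,0],[1,1,0,0,0,0,0],[1,1,0,0,0,0,0],[1,1,0,0,0,0,0]])

```text
time_s: 9.57
eef_pos: [468.6, -252.9, 30.4]
ee_rot: [0.695, 0.129, 0.695, -0.129]
force: [2.0, -2.2, 4.5]
grip_width: -0.0
```

>>> carry_out(deltas=[[1,0.5,0,0,0,0,0],[1,1,0,0,0,0,0],[1,1,0,0,0,0,0],[1,1,0,0,0,0,0],[1,1,0,0,0,0,0]])

```text
time_s: 10.2
eef_pos: [468.6, -252.9, 29.6]
ee_rot: [0.695, 0.129, 0.695, -0.129]
force: [1.1, 0.4, 7.6]
grip_width: -0.0
```

>>> carry_out(deltas=[[1,-5,0,0,0,0,0],[1,-15,0,0,0,0,0],[1,-35,0,0,0,0,0],[1,-55,0,0,0,0,0],[1,-72,0,0,0,0,0]])

```text
time_s: 10.82
eef_pos: [468.2, -252.5, 102.1]
ee_rot: [0.695, 0.129, 0.696, -0.129]
force: [0.0, -0.3, -0.2]
grip_width: 0.0
```

>>> carry_out(deltas=[[1,0,40,18,0,0,0],[1,0,85,37,0,0,0],[1,0,130,57,0,0,0],[1,0,160,70,0,0,0],[1,0,172,76,0,0,0]])

```text
time_s: 11.45
eef_pos: [601.5, -118.1, 101.1]
ee_rot: [0.695, 0.128, 0.696, -0.128]
force: [-0.7, 0.7, -0.4]
grip_width: 0.001
```

Run:
```python
from h import *
s,p,M=wpose(); im=viewer.capture('wrist'); cv2.imwrite('pics/w3.png',im[:,:,::-1])
print(p,M.round(3)); X=np.array([601,-120.,40]); uv=wproj(X,p,M); print(uv)
c,b=blob(im,'green',uv,60); print(c,b,wplane(c,40,p,M))
```

```text
[ 601.4586091  -118.13123062  101.10234814] [[-0.001  0.357  0.934]
 [ 0.     0.934 -0.357]
 [-1.     0.    -0.001]]
[316.63548355 222.54066257]
[316.31482691 219.78184193] [ 295  198   44   44 1531] [ 598.95174451 -119.45231835   40.        ]
```

View pics/w3.png

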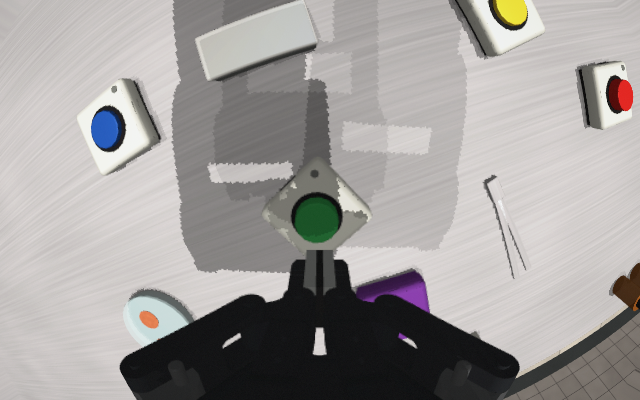

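The green key is at (316,219); blue (108,129) and yellow (510,8) look pushed in. The purple pod is clear of the fingers' path.

>>> carry_out(deltas=[[1,12,-1,-1,0,0,0],[1,28,-2,-1,0,0,0],[1,42,-2,-1,0,0,0],[1,52,-2,-1,0,0,0],[1,57,-2,-1,0,0,0]])

```text
time_s: 12.12
eef_pos: [599.2, -121.1, 43.5]
ee_rot: [0.695, 0.129, 0.696, -0.129]
force: [-0.6, 0.6, 1.2]
grip_width: 0.002
```

>>> carry_out(deltas=[[1,2,0,0,0,0,0],[1,4,0,0,0,0,0],[1,6,0,0,0,0,0],[1,8,0,0,0,0,0],[1,8,0,0,0,0,0]])

```text
time_s: 12.75
eef_pos: [599.7, -121.1, 36.5]
ee_rot: [0.695, 0.129, 0.695, -0.129]
force: [0.5, 0.4, 3.1]
grip_width: -0.001
```

>>> carry_out(deltas=[[1,1,0,0,0,0,0],[1,2,0,0,0,0,0],[1,3,0,0,0,0,0],[1,4,0,0,0,0,0],[1,5,0,0,0,0,0]])

```text
time_s: 13.38
eef_pos: [599.7, -121.1, 31.3]
ee_rot: [0.695, 0.129, 0.695, -0.129]
force: [1.7, 0.3, 2.8]
grip_width: -0.001
```

>>> carry_out(deltas=[[1,0.5,0,0,0,0,0],[1,0.5,0,0,0,0,0],[1,1,0,0,0,0,0],[1,1,0,0,0,0,0],[1,1,0,0,0,0,0]])

```text
time_s: 14.0
eef_pos: [599.6, -121.1, 30.5]
ee_rot: [0.695, 0.129, 0.695, -0.129]
force: [1.7, -0.6, 4.3]
grip_width: 0.001
```

>>> carry_out(deltas=[[1,0.5,0,0,0,0,0],[1,1,0,0,0,0,0],[1,1,0,0,0,0,0],[1,1,0,0,0,0,0],[1,1,0,0,0,0,0]])

```text
time_s: 14.62
eef_pos: [599.7, -121.1, 29.7]
ee_rot: [0.695, 0.129, 0.695, -0.129]
force: [1.0, -0.2, 6.6]
grip_width: -0.004
```

>>> carry_out(deltas=[[1,-5,0,0,0,0,0],[1,-20,0,0,0,0,0],[1,-50,0,0,0,0,0],[1,-90,0,0,0,0,0],[1,-130,0,0,0,0,0]])

```text
time_s: 15.25
eef_pos: [598.9, -120.9, 160.9]
ee_rot: [0.695, 0.129, 0.696, -0.129]
force: [-0.5, -0.4, -0.1]
grip_width: -0.001
```

>>> carry_out(deltas=[[1,-20,0,-30,0,0,0],[1,-40,0,-60,0,0,0],[1,-40,0,-100,0,0,0],[1,-40,0,-120,0,0,0],[1,-40,0,-120,0,0,0]])

```text
time_s: 15.88
eef_pos: [486.7, -77.6, 200.0]
ee_rot: [0.695, 0.129, 0.695, -0.129]
force: [0.7, 0.6, 0.0]
grip_width: 0.003
```

Run:
```python
from h import *
im=viewer.capture('scene')
N=dict(yellow=(348,159),blue=(227,253),green=(332,242),red=(414,149))
for k in N:
    try: c,s=blob(im,k,N[k]); print(k,c.round(1),plane('scene',c,38).round(1))
    except Exception as e: print(k,e)
a=cv2.imread('pics/scene0.png')[100:300,180:460]; b=im[100:300,180:460,::-1]
cv2.imwrite('pics/s2.png',cv2.resize(np.vstack([a,b]),None,fx=1.45,fy=1.45,interpolation=cv2.INTER_CUBIC)); print(ctrl.sense()['eef_pos'],ctrl.sense()['force'])
```

```text
yellow [347.5 159.5] [498.3  75.   38. ]
blue [226.1 253. ] [ 474.2 -257.2   38. ]
green [331.9 242.3] [ 604.7 -124.7   38. ]
red [413.5 148.1] [592.1 199.3  38. ]
[487.46677092 -78.0435927  199.87077798] [ 1.03156876  0.04630312 -0.1738996 ]
```

View pics/s2.png

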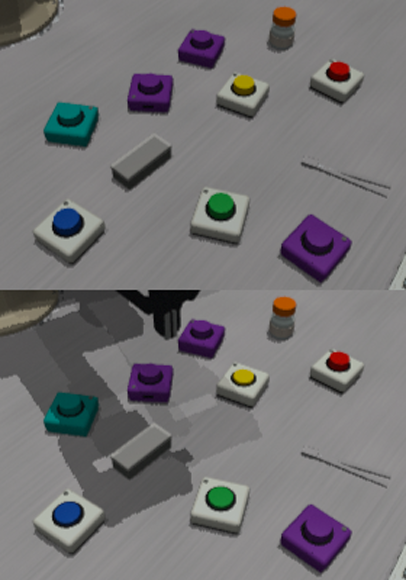

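Before/after: yellow, blue and green sit low, red is still up, and the pods and bystanders look unmoved. The arm is clear at z = 200 mm, so I'm handing in.

```bash
python3 -c "
from rig import order; print(order.finish_job())"
```

```text
the job is handed in; nothing more can be done
None
```

I pressed the yellow, blue and green keys in that order, from above with the gripper shut, and handed the job in at about 16 s. No verdict is reported.

- **Presses:** Each key slid at about 3 N. At its stop I pushed on to a tool height of about 29.6 mm, where the force read 6.6–7.8 N, well under the 25 N limit.
- **Final check:** The scene picture before and after shows all three keys down and the red key still up. The pods, jar, slide box and forceps look unmoved. The dish was outside that last crop, but the arm never went near it.
- **Finish:** The gripper ended clear at z = 200 mm with no force reading beyond about 1 N of noise.
- **Disagreement:** The wrist camera and the fixed cameras differed by 2–4 mm on the key centres. I aimed between them; that is well inside the 16 mm key radius. No check failed.

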